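# Reset a tripped breaker under the push-latch cover of a DC distribution box

### The arm

A 6-joint arm with a two-finger parallel gripper is mounted at the origin on a cart in front of the work surface, level with it; the furniture and walls round the work are solid. World frame = base frame: x ahead of the robot, y to its left, z up, the work surface at z = 0. Lengths are in m, angles in rad, forces in N, time in s.
With the tool pointing down it reaches from about 0.3 to 0.875 m from the base axis. Payload 6.4 kg.
Tool frame: the origin (TCP) lies midway between the tips of the shut fingers; the grasp point (between the pads) lies manip.hold_point_z behind it (manip.hold_point_z is the distance from the TCP to the grasp point, in m); z points along the fingers, y is the line along which they close (so a half turn about z gives the same grasp; the last joint's range is limited). The gripper opens to 85 mm and grips with 20 to 120 N. Pads are 22 mm wide; open, the fingers measure 114 mm over their backs; the gripper's body (76 mm by 85 mm) begins 54 mm behind the grasp point. The pads swing forward as they close: fully open they stand 13 mm farther back than shut.
Start: joints at [-1.547, 0.181, 1.607, -0, 1.354, -0.206], TCP at [0.131, -0.56, 0.231] pointing down, gripper open.
Joint ranges: [-2.99, 2.99], [-0.89, 2.07], [0.3, 2.58], [-1.14, 4.28], [0, 2.63], [-3.12, 3.12]. Speed limits (rad/s): [2.57, 2.57, 3.01, 3.14, 3.14, 3.14].

### API

Orientations are given as a unit quaternion [w, x, y, z].
In Python, from rig import manip gives the robot as it stands.
- The arm moves only by the tool drive_tool, never from a script. Its argument "rows" is a list that holds one entry, the list of rows, each a list of 7 numbers: the turn, a rotation vector about the tool's x, y, z scaled (see below), then the shift along the tool's x, y, z scaled (see below), then the closure, from -1 (fully open) to 1 (shut). In form: [[[ax, ay, az, dx, dy, dz, gripper], ...]]. A call has 1 to 12 rows; each row shifts and turns the commanded pose from where the row before left it, along the tool's axes as they then stand; what a row does not reach is not made up. The controller multiplies each number of a shift by 0.02 m and each number of a turn by pi/2 rad. A row lasts 1/12 s, in which the tool goes at most 41.7 mm and 7.16 degrees, less where a joint would pass 70% of its speed; a pose out of reach is approached as far as the arm can. A call with a number of a shift or a turn outside -1 to 1 is refused whole. A call with a gripper value outside its range is refused whole. The fingers move at their own pace and stop on an object; "grip_force" is the grip in N (left out, the last holds). Time passes only in rows, so rows that do not move let the fingers close. It gives the time, the measured TCP pose, the force, the opening and the grip force at its end, in the units of the state.
- manip.state(): the state, without advancing time (a new reading comes with each control period).
- manip.capture(name): name is "scene" or "top" or "wrist"; returns a dict with "img" (480x640x3 uint8, red, green, blue), "range_z" (480x640 float32, m along the optical axis (not along the pixel's ray), 0 where there is no reading), "fovy" (degrees; the focal length in pixels is half the picture's height over the tangent of half this angle, whatever the lens; pixels are square), "cx", "cy" (the principal point, pixels), "R" (3x3) and "t" (3): a world point X has camera coordinates R X + t. Camera axes: x right, y down, z forward; pixel columns grow to the right and rows downward; lengths in m; the calibration is good to about 2 mm. A picture is of the moment at which its call begins.
- manip.hand_in(): hands the job in; it is judged then, once.
The state is a dict: "time_s": time; "joints": joint angles; "dq": joint speeds; "joint_efforts": joint torques, N m; "eef_pos": TCP position; "tool_rot": TCP orientation; "ft_force": force on the tool from outside, world axes, zero at the start; "ft_torque": the same for the moment, N m; "width": opening from 0.0 (shut) to 1.0 (fully open); "grip_force": force on a finger pad.
Only numpy, scipy, OpenCV 4.12 (cv2) and the standard library are available. Lean on these libraries where they do the work, as an engineer would, in place of code of your own. Each camera call takes 0.05 s, during which the arm holds its last target. There are 200 camera calls.

### The job

The mobile radio has lost its supply because a breaker in the grey distribution box has tripped. Press its smoked cover, near the front edge, so that the cover pops fully open, push the one reset button that stands out fully home, then push the cover down and press it until it latches shut by itself. Only pressing and pushing with the fingertips is needed; leave the things lying around it where they are.

Things in the scene. Friction and masses are not known exactly. Their poses are not given: they have to be found in the camera images.
- dc_box: grey DC distribution box fixed to the table, 120 (x) x 180 (y) x 55 mm high. Origin: centre of its underside; x points to its back, where the cover is hinged, y to its left, z up. On the front (-x) face, red and black binding posts, 15 mm out, 21 mm high. Inside, 22 mm in front of the centre, three breakers in a row along y, 45 mm apart; in front of them the latch housing, top at 43 mm.
- cover (a joint): cover angle (rad): 0 latched shut, 1.65 fully open at its stop, -0.055 pressed in as far as it goes. Push latch: pressed in past -0.035 (4 mm, 2 to 3 N) and let go, a damped spring swings it up and back in 3 s if nothing is in its way. Swung down (1 to 3 N; jolts of 5 to 9 N; go under 40 mm/s over the last 20 mm), pressed to the stop and let go, it stays at 0 to 0.01; one more press opens it.
- cover_hinge (a point): point on the cover's hinge axis (along the box's y), in the middle of its width: 52 mm behind the box's centre, 50 mm above the table. It lies in the plane of the cover's inner face; at angle q the cover runs from here in direction -x cos q + z sin q of the box, 118 mm to its front edge. A striker tongue stands 29 mm off the inner face, 100 mm from the axis, mid-width.
- cover_press (a point): round mark on the outer (top) face of the cover, mid-width near the front edge: where to press. 97 mm from the hinge axis along the cover, 21 mm short of the front edge, 55 mm above the table when shut; moves with the cover. The cover is a dark frame with a smoked window, 5 mm thick, 162 mm wide (180 at its front lip, which hangs 7 mm below the inner face).
- reset_button (a joint): how far the tripped breaker's red reset button stands out (m): 0.0075 to 0.009 tripped, showing a white band below its red cap; 0 fully home, like the other two, 2.5 mm proud of its collar. Pushing it straight down takes 4 to 5 N; it stays where it is left and stops hard at 0.
- reset_button_top (a point): centre of the top of the tripped red reset button, a cap of 12.6 mm diameter, pushed straight down; 35.5 mm above the table when home. Which of the three places it has varies. The other two breakers look alike, but their buttons are home already (and rigid). The box's side walls rise to 55 mm, its front wall to 41 mm.
- handheld_radio: black hand-held transceiver on its back, 221 x 58 x 32 mm with its aerial, loose; origin: centre of its underside. A bystander.
- fist_mic: black fist microphone, 136 x 61 x 32 mm, loose; origin: centre of its underside. A bystander.
- fuse_tin: small red tin, 53 x 35 x 14 mm, loose; origin: centre of its underside. A bystander.
- screwdriver_blue: blue-handled screwdriver lying flat, 19 x 150 x 19 mm, loose; origin: centre of its underside. A bystander.
- longnose_pliers: blue-handled long-nose pliers lying flat, 53 x 141 x 11 mm, loose; origin: centre of its underside. A bystander.
- tape_red: roll of red tape lying flat, 59 x 59 x 19 mm, loose; origin: centre of its underside. A bystander.
- battery_pack: black radio battery pack lying flat, 88 x 54 x 19 mm, loose; origin: centre of its underside. A bystander.

How it is judged:
By the outcome, as a careful person would: the job done as asked, in the order asked, and still so for the second after the job is handed in, with the robot touching nothing.
It also fails if it takes over 58 s, if anything falls off the work surface, if the arm or the gripper's body presses on something with over 40 N, if the wrist force passes 120 N, or if a joint passes its speed limit or range.

## Working session

There is one attempt and no reset: what is moved stays moved. The work goes in short steps, Python scripts to look and compute and a tool call to move; the robot and the scene stay as the last step left them, time stands still between calls to the robot, and variables do not carry over. Pictures are saved under pics/ and viewed, at most 10 in all, crops included, and the job is handed in when it is done.

Besides the shell and the picture viewer there is one more tool, called after ">>>" by a JSON object that holds its "fn" and its "kwargs". drive_tool: Moves the arm, as the interface text tells. Shifts and turns lie within -1 to 1; 1 stands for 0.02 m of shift or pi/2 rad of turn. Its arguments: {"type":"object","properties":{"rows":{"type":"array","items":{"type":"array","items":{"type":"array","items":{"type":"number","minimum":-1,"maximum":1}}}},"grip_force":{"type":"number"}},"required":["rows"]}

```bash
mkdir -p pics; ls; python3 - <<'E'
from rig import manip
import cv2,numpy as np
s=manip.state();print({k:np.round(v,3).tolist() for k,v in s.items()}, manip.hold_point_z)
for n in ["scene","top"]:
    c=manip.capture(n);cv2.imwrite(f"pics/{n}0.png",c["img"][:,:,::-1]);np.savez(f"{n}0.npz",**c)
    print(n,c["fovy"],c["cx"],c["cy"],(-c["R"].T@c["t"]).round(3),c["R"].round(2).tolist())
E
```

```text
pics
{'time_s': 0.0, 'joints': [-1.547, 0.182, 1.608, 0.0, 1.354, -0.206], 'dq': [-0.002, -0.001, -0.002, -0.0, 0.001, 0.002], 'joint_efforts': [0.001, -44.487, -35.133, -0.0, 0.009, -0.0], 'eef_pos': [0.131, -0.559, 0.23], 'tool_rot': [-0.001, 0.993, 0.115, 0.0], 'ft_force': [0.136, -0.087, -0.186], 'ft_torque': [0.024, -0.034, -0.064], 'grip_force': 0.0, 'width': 1.002} 0.0187
scene 47.02301747411863 309.25200376490676 232.82940176825196 [-0.335 -0.917  0.798] [[0.73, -0.69, -0.02], [-0.35, -0.35, -0.87], [0.59, 0.64, -0.5]]
top 56.65869439388845 325.02593476491165 243.56961685689527 [0.411 0.021 1.018] [[0.02, -1.0, -0.0], [-0.99, -0.02, -0.13], [0.13, 0.0, -0.99]]
```

View pics/scene0.png

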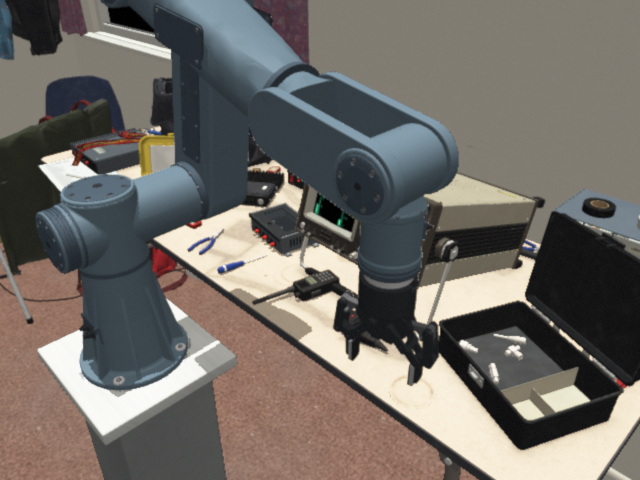

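View pics/top0.png

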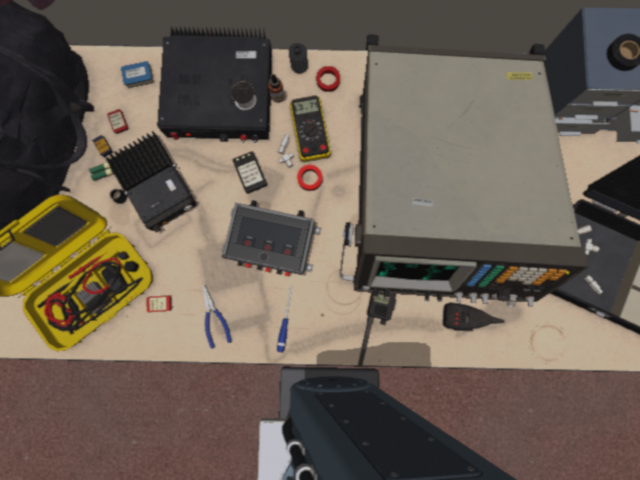

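The scene view shows the arm out at right. In the top view the box sits at about (268,240), its binding posts facing the robot at row ~268. Mark near (262,257), buttons near row 246. A tall instrument stands at (360-580, 50-300), in the way of a direct swing.

```bash
cat > h.py <<'E'
import numpy as np,cv2
def cloud(c):
    f=240/np.tan(np.radians(float(c["fovy"]))/2)
    v,u=np.mgrid[:480,:640];z=c["range_z"]
    P=np.stack([(u-c["cx"])/f*z,(v-c["cy"])/f*z,z],-1)
    return (P-c["t"])@c["R"]
def ray(c,u,v,h):
    f=240/np.tan(np.radians(float(c["fovy"]))/2)
    d=c["R"].T@np.array([(u-c["cx"])/f,(v-c["cy"])/f,1]);o=-c["R"].T@c["t"]
    return o+d*(h-o[2])/d[2]
E
python3 - <<'E'
from h import *
c=np.load("top0.npz");W=cloud(c)
m=np.zeros((480,640),np.uint8);m[195:285,215:325]=1
z=W[...,2]
print("table z",np.median(z[300:330,230:270]))
k=((z>.045)&(z<.065)&(m>0)).astype(np.uint8)
n,l,st,ce=cv2.connectedComponentsWithStats(k);i=1+np.argmax(st[1:,4]);print(st[i],ce[i])
P=W[l==i];r=cv2.minAreaRect(P[:,:2].astype(np.float32));print(r,cv2.boxPoints(r).round(4).tolist(),np.percentile(P[:,2],[5,50,95]))
I=W[50:330,360:600];print("instr top z",np.percentile(I[...,2],[50,90,99]), "min x",I[I[...,2]>.1][:,0].min(),"y max",I[I[...,2]>.1][:,1].max())
A=W[40:140,160:272];print("black box z",np.percentile(A[...,2],[50,95]),"x min",A[A[...,2]>.03][:,0].min())
for nm,(a,b,cc,d) in dict(rig=(135,230,105,200),handle=(215,290,335,358)).items():
    Q=W[a:b,cc:d];Q=Q[Q[...,2]>.02];print(nm,Q.min(0).round(3),Q.max(0).round(3))
im=c["img"][195:285,205:345,::-1];cv2.imwrite("pics/crop0.png",cv2.resize(im,None,fx=5,fy=5,interpolation=cv2.INTER_CUBIC))
E
```

```text
table z 0.0001714761808092179
[ 222  202   93   73 4644] [268.16709733 238.17829457]
((0.5468710660934448, 0.148437961935997), (0.18069575726985931, 0.12607203423976898), 79.16581726074219) [[0.46799999475479126, 0.07150000333786011], [0.5917999744415283, 0.0478999987244606], [0.6258000135421753, 0.22529999911785126], [0.5019000172615051, 0.24899999797344208]] [0.0514653  0.05465239 0.0578069 ]
instr top z [0.22920064 0.30318584 0.32108167] min x 0.41030799543348284 y max 0.021147255691693085
black box z [0.0719264  0.07682603] x min 0.41136608025230753
rig [0.411 0.021 0.02 ] [0.788 0.541 1.018]
handle [ 0.411 -0.041  0.02 ] [0.558 0.021 1.018]
```

View pics/crop0.png

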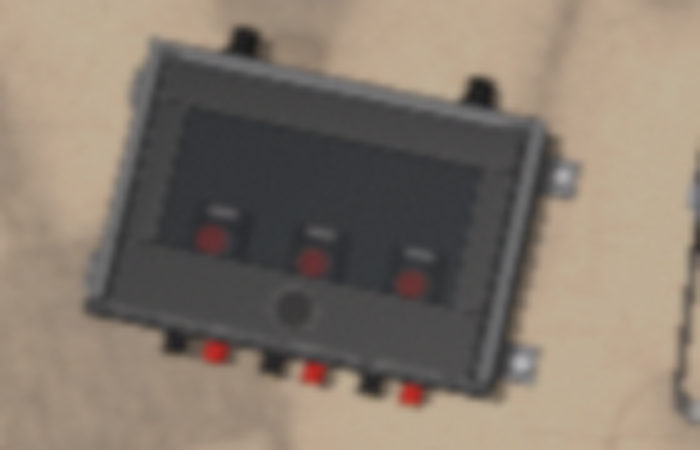

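The crop shows the latched cover, the press mark at crop (294,308), i.e. full-image (263.8,256.6), and three buttons at crop (212,240), (313,263), (412,285). Which one is tripped isn't visible through the window.

```bash
python3 - <<'E'
from h import *
c=np.load("top0.npz");W=cloud(c);ok=c["range_z"]>0
print("mark",ray(c,205+294/5,195+308/5,.055))
for u,v in [(212,240),(313,263),(412,285)]: print("btn",ray(c,205+u/5,195+v/5,.0355))
for nm,(a,b,cc,d) in dict(instr=(40,310,362,580),handle=(215,290,335,358),amp=(30,140,160,272),rig=(135,230,105,200)).items():
    Q=W[a:b,cc:d][ok[a:b,cc:d]];Q=Q[(Q[:,2]>.04)&(Q[:,2]<.5)];print(nm,np.percentile(Q,.3,axis=0).round(3),np.percentile(Q,99.7,axis=0).round(3))
r=np.array
p=r([[.468,.0715],[.5918,.0479],[.6258,.2253],[.5019,.249]])
print("yaw",np.degrees(np.arctan2(*(p[1]-p[0])[::-1])))
# posts colours
E
```

```text
mark [0.50506924 0.15645266 0.055     ]
btn [0.53656892 0.19689305 0.0355    ]
btn [0.52723737 0.15153935 0.0355    ]
btn [0.51835814 0.10721036 0.0355    ]
instr [ 0.421 -0.515  0.056] [ 0.973 -0.042  0.322]
handle [ 0.437 -0.041  0.046] [ 0.558 -0.009  0.23 ]
amp [0.778 0.159 0.041] [1.031 0.402 0.113]
rig [0.565 0.333 0.04 ] [0.779 0.519 0.066]
yaw -10.792804404433229
```

>>> {"fn": "drive_tool", "kwargs": {"rows": [[[0,0,0,0.65,-0.9,0,1],[0,0,0,0.65,-0.9,0,1],[0,0,0,0.65,-0.9,0,1],[0,0,0,0.65,-0.9,0,1],[0,0,0,0.65,-0.9,0,1],[0,0,0,0.65,-0.9,0,1],[0,0,0,0.65,-0.9,0,1],[0,0,0,0.65,-0.9,0,1],[0,0,0,0.65,-0.9,0,1],[0,0,0,0.65,-0.9,0,1]]]}}

```text
time_s: 0.93
eef_pos: [0.2168, -0.3537, 0.2309]
tool_rot: [-0.0, 0.993, 0.115, -0.0]
ft_force: [-0.7, -0.6, 0.1]
width: -0.001
grip_force: 0.0
```

>>> {"fn": "drive_tool", "kwargs": {"rows": [[[0,0,0,0.65,-0.9,0,1],[0,0,0,0.65,-0.9,0,1],[0,0,0,0.65,-0.9,0,1],[0,0,0,0.65,-0.9,0,1],[0,0,0,0.65,-0.9,0,1],[0,0,0,0.65,-0.9,0,1],[0,0,0,0.65,-0.9,0,1],[0,0,0,0.65,-0.9,0,1],[0,0,0,0.65,-0.9,0,1],[0,0,0,0.65,-0.9,0,1]]]}}

```text
time_s: 1.77
eef_pos: [0.3022, -0.1489, 0.2311]
tool_rot: [-0.0, 0.993, 0.115, -0.0]
ft_force: [1.4, -0.9, 0.1]
width: -0.004
grip_force: 0.0
```

>>> {"fn": "drive_tool", "kwargs": {"rows": [[[0,0,0,0.56,-0.84,0,1],[0,0,0,0.56,-0.84,0,1],[0,0,0,0.56,-0.84,0,1],[0,0,0,0.56,-0.84,0,1],[0,0,0,0.56,-0.84,0,1],[0,0,0,0.56,-0.84,0,1],[0,0,0,0.56,-0.84,0,1],[0,0,0,0.56,-0.84,0,1],[0,0,0,0.56,-0.84,0,1]]]}}

```text
time_s: 2.52
eef_pos: [0.3658, 0.0212, 0.2311]
tool_rot: [-0.0, 0.993, 0.115, -0.0]
ft_force: [1.1, 0.4, 0.3]
width: -0.0
grip_force: 0.0
```

>>> {"fn": "drive_tool", "kwargs": {"rows": [[[0,0,0,0.56,-0.84,0,1],[0,0,0,0.56,-0.84,0,1],[0,0,0,0.56,-0.84,0,1],[0,0,0,0.56,-0.84,0,1],[0,0,0,0.56,-0.84,0,1],[0,0,0,0.56,-0.84,0,1],[0,0,0,0.56,-0.84,0,1],[0,0,0,0.56,-0.84,0,1],[0,0,0.068,0,0,0,1],[0,0,0.068,0,0,0,1],[0,0,0.068,0,0,0,1],[0,0,0.068,0,0,0,1]]]}}

```text
time_s: 3.52
eef_pos: [0.4221, 0.1715, 0.2308]
tool_rot: [0.0, 0.995, -0.101, -0.001]
ft_force: [0.6, 0.5, 0.8]
width: -0.002
grip_force: 0.0
```

```bash
python3 - <<'E'
from h import *
from rig import manip
from scipy.spatial.transform import Rotation as Ro
s=manip.state();R=Ro.from_quat(s["tool_rot"],scalar_first=True).as_matrix();print(s["time_s"],np.round(s["eef_pos"],4),R.round(3).tolist())
print("mark in tool axes",(R.T@(np.array([.505,.1565,.0555])-s["eef_pos"])).round(4))
c=manip.capture("wrist");np.savez("w1.npz",**c);cv2.imwrite("pics/w1.png",c["img"][:,:,::-1])
E
```

```text
3.5167 [0.4221 0.1715 0.2308] [[0.98, -0.201, -0.001], [-0.201, -0.98, -0.0], [-0.001, 0.0, -1.0]]
mark in tool axes [ 0.0844 -0.002   0.1752]
```

View pics/w1.png

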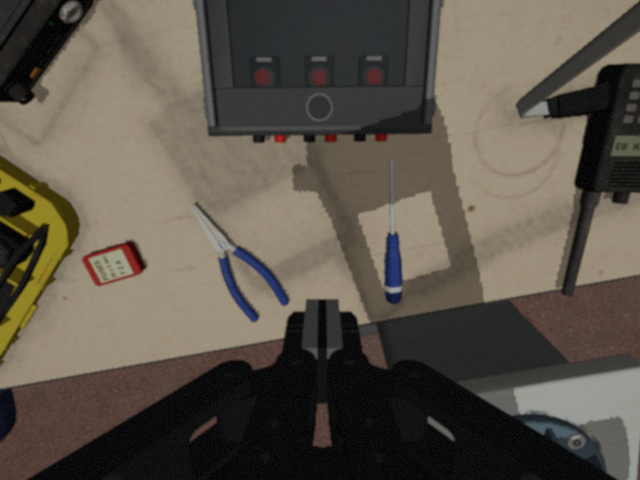

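The wrist view shows the box square to the tool, mark at (319,107), buttons at (263,76), (319,76), (375,75); fingertips at (321,300).

```bash
python3 - <<'E'
from h import *
c=np.load("w1.npz")
print("mark",ray(c,319,107,.055).round(4))
for u in [(263,76),(319,76),(375,75)]: print(ray(c,*u,.036).round(4))
E
```

```text
mark [0.5066 0.1556 0.055 ]
[0.5391 0.1954 0.036 ]
[0.53   0.1509 0.036 ]
[0.5216 0.1063 0.036 ]
```

>>> {"fn": "drive_tool", "kwargs": {"rows": [[[0,0,0,0.42,-0.01,0.8,1],[0,0,0,0.42,-0.01,0.8,1],[0,0,0,0.42,-0.01,0.8,1],[0,0,0,0.42,-0.01,0.8,1],[0,0,0,0.42,-0.01,0.8,1],[0,0,0,0.42,-0.01,0.8,1],[0,0,0,0.42,-0.01,0.8,1],[0,0,0,0.42,-0.01,0.8,1],[0,0,0,0.42,-0.01,0.8,1],[0,0,0,0.42,-0.01,0.8,1],[0,0,0,0,0,0.2,1],[0,0,0,0,0,0.2,1]]]}}

```text
time_s: 4.57
eef_pos: [0.5045, 0.1566, 0.0623]
tool_rot: [0.0, 0.995, -0.098, -0.001]
ft_force: [0.0, -0.1, 0.3]
width: -0.003
grip_force: 0.0
```

>>> {"fn": "drive_tool", "kwargs": {"rows": [[[0,0,0,0,0,0.15,1],[0,0,0,0,0,0.1,1],[0,0,0,0,0,0.1,1],[0,0,0,0,0,0.05,1],[0,0,0,0,0,0,1]]]}}

```text
time_s: 4.98
eef_pos: [0.5053, 0.1569, 0.0556]
tool_rot: [-0.0, 0.995, -0.098, 0.0]
ft_force: [0.2, -0.9, 0.2]
width: 0.003
grip_force: 0.0
```

>>> {"fn": "drive_tool", "kwargs": {"rows": [[[0,0,0,0,0,0.06,1],[0,0,0,0,0,0.06,1],[0,0,0,0,0,0.06,1],[0,0,0,0,0,0.06,1],[0,0,0,0,0,0,1]]]}}

```text
time_s: 5.4
eef_pos: [0.5054, 0.1569, 0.0504]
tool_rot: [-0.0, 0.995, -0.099, 0.0]
ft_force: [-0.4, 0.8, 1.0]
width: 0.001
grip_force: 0.5
```

>>> {"fn": "drive_tool", "kwargs": {"rows": [[[0,0,0,0,0,0.05,1],[0,0,0,0,0,0,1],[0,0,0,0,0,0,1]]]}}

```text
time_s: 5.65
eef_pos: [0.5054, 0.1569, 0.0499]
tool_rot: [-0.0, 0.995, -0.099, 0.0]
ft_force: [-2.1, -0.2, 4.7]
width: -0.001
grip_force: 2.7
```

>>> {"fn": "drive_tool", "kwargs": {"rows": [[[0,0,0,-0.6,0,-0.8,1],[0,0,0,-1,0,-1,1],[0,0,0,-1,0,-1,1],[0,0,0,-1,0,-1,1],[0,0,0,-1,0,-1,1],[0,0,0,-1,0,-1,1],[0,0,0,-0.5,0,-1,1],[0,0,0,0,0,-1,1],[0,0,0,0,0,-1,1],[0,0,0,0,0,0,1],[0,0,0,0,0,0,1],[0,0,0,0,0,0,1]]]}}

```text
time_s: 6.65
eef_pos: [0.3852, 0.1806, 0.2247]
tool_rot: [0.0, 0.995, -0.099, -0.0]
ft_force: [-0.5, -0.5, 0.1]
width: -0.003
grip_force: 0.0
```

>>> {"fn": "drive_tool", "kwargs": {"rows": [[[0,0,0,0,0,0,1],[0,0,0,0,0,0,1],[0,0,0,0,0,0,1],[0,0,0,0,0,0,1],[0,0,0,0,0,0,1],[0,0,0,0,0,0,1],[0,0,0,0,0,0,1],[0,0,0,0,0,0,1],[0,0,0,0,0,0,1],[0,0,0,0,0,0,1],[0,0,0,0,0,0,1],[0,0,0,0,0,0,1]]]}}

```text
time_s: 7.65
eef_pos: [0.3857, 0.1807, 0.2255]
tool_rot: [0.0, 0.995, -0.099, 0.0]
ft_force: [-1.0, 0.7, 0.9]
width: 0.001
grip_force: 0.0
```

>>> {"fn": "drive_tool", "kwargs": {"rows": [[[0,0,0,0,0,0,1],[0,0,0,0,0,0,1],[0,0,0,0,0,0,1],[0,0,0,0,0,0,1],[0,0,0,0,0,0,1],[0,0,0,0,0,0,1],[0,0,0,0,0,0,1],[0,0,0,0,0,0,1],[0,0,0,0,0,0,1],[0,0,0,0,0,0,1],[0,0,0,0,0,0,1],[0,0,0,0,0,0,1]]]}}

```text
time_s: 8.65
eef_pos: [0.3856, 0.1807, 0.2255]
tool_rot: [-0.0, 0.995, -0.099, -0.0]
ft_force: [-0.6, 0.3, 0.6]
width: -0.004
grip_force: 0.0
```

```bash
python3 - <<'E'
from h import *
from rig import manip
s=manip.state();print(s["time_s"],np.round(s["eef_pos"],4),s["tool_rot"])
c=manip.capture("wrist");np.savez("w2.npz",**c);cv2.imwrite("pics/w2.png",c["img"][:,:,::-1])
E
```

```text
8.65 [0.3856 0.1807 0.2255] [-3.19213214e-06  9.95129365e-01 -9.85776132e-02 -2.07376761e-05]
```

View pics/w2.png

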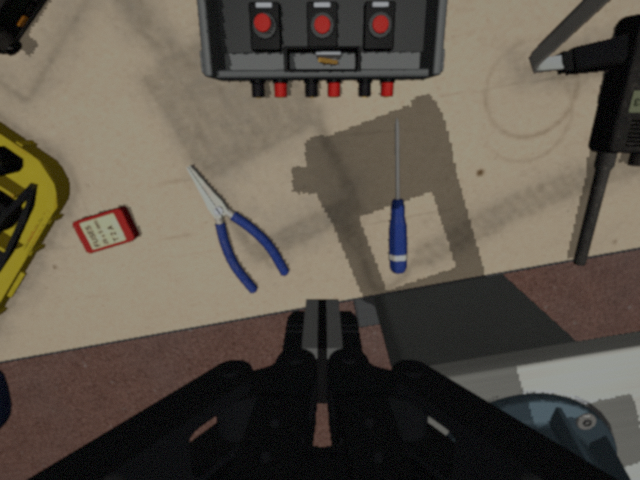

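The cover is open; buttons at (262,23), (322,24), (380,23), latch housing at (325,58). I need a closer look to tell which one stands out.

```bash
python3 - <<'E'
from h import *
c=np.load("w2.npz");W=cloud(c)
hsv=cv2.cvtColor(c["img"],cv2.COLOR_RGB2HSV)
k=((((hsv[...,0]<8)|(hsv[...,0]>172))&(hsv[...,1]>150)&(hsv[...,2]>90))).astype(np.uint8);k[45:]=0
n,l,st,ce=cv2.connectedComponentsWithStats(k)
for i in range(1,n):
    if st[i,4]>40:
        z=W[...,2][l==i];print(st[i],ce[i].round(1),np.percentile(z,[10,50,90]).round(4),ray(c,*ce[i],np.percentile(z,70)).round(4))
Z=W[...,2];print("housing rows z at col 322:",[(r,*W[r,305,[0,2]].round(3)) for r in range(35,84,3)])
# cover angle from top depth
from rig import manip
t=manip.capture("top");T=cloud(t)
Q=T[150:285,215:335].reshape(-1,3);b=(Q[:,:2]-[.549,.1478])@np.array([[.981,.194],[-.194,.981]])
q=(Q[:,2]>.1)&(Q[:,2]<.2)&(abs(b[:,1])<.1);print("cover pts",q.sum(),np.percentile(b[q,0],[5,50,95]).round(3),np.percentile(Q[q,2],[5,50,99]).round(3))
im=c["img"][0:90,190:460,::-1];cv2.imwrite("pics/w2c.png",cv2.resize(im,(800,267),interpolation=cv2.INTER_CUBIC))
E
```

```text
[254  13  17  19 248] [262.   22.2] [0.0421 0.0432 0.0442] [0.5376 0.1953 0.0436]
[373  15  16  18 222] [380.1  23.9] [0.0339 0.035  0.036 ] [0.5204 0.1073 0.0355]
[314  16  16  18 219] [321.8  24.2] [0.0338 0.0348 0.0358] [0.529  0.1513 0.0353]
housing rows z at col 322: [(35, np.float64(0.527), np.float64(0.018)), (38, np.float64(0.525), np.float64(0.017)), (41, np.float64(0.523), np.float64(0.018)), (44, np.float64(0.521), np.float64(0.017)), (47, np.float64(0.515), np.float64(0.043)), (50, np.float64(0.514), np.float64(0.037)), (53, np.float64(0.514), np.float64(0.019)), (56, np.float64(0.513), np.float64(0.008)), (59, np.float64(0.511), np.float64(0.009)), (62, np.float64(0.509), np.float64(0.009)), (65, np.float64(0.506), np.float64(0.008)), (68, np.float64(0.504), np.float64(0.009)), (71, np.float64(0.499), np.float64(0.041)), (74, np.float64(0.497), np.float64(0.041)), (77, np.float64(0.495), np.float64(0.039)), (80, np.float64(0.493), np.float64(0.025)), (83, np.float64(0.492), np.float64(0.021))]
cover pts 961 [0.055 0.059 0.066] [0.105 0.166 0.171]
```

View pics/w2c.png

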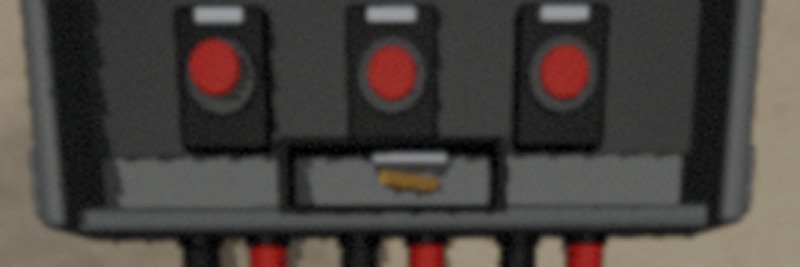

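The crop clearly shows the left button (full-image (262,22)) off-centre in its collar, and its depth is 8 mm higher than the others. That is the tripped one.

>>> {"fn": "drive_tool", "kwargs": {"rows": [[[0,0,0,0.73,-0.22,0.8,1],[0,0,0,0.73,-0.22,0.8,1],[0,0,0,0.73,-0.22,0.8,1],[0,0,0,0.73,-0.22,0.8,1],[0,0,0,0.73,-0.22,0.8,1],[0,0,0,0.73,-0.22,0.8,1],[0,0,0,0.73,-0.22,0.8,1],[0,0,0,0.73,-0.22,0.8,1],[0,0,0,0.73,-0.22,0.8,1],[0,0,0,0.73,-0.22,0.8,1],[0,0,0,0,0,0.4,1],[0,0,0,0,0,0.2,1]]]}}

```text
time_s: 9.75
eef_pos: [0.5364, 0.195, 0.0517]
tool_rot: [0.0, 0.995, -0.099, -0.002]
ft_force: [-0.8, 0.8, -0.4]
width: 0.002
grip_force: 0.0
```

>>> {"fn": "drive_tool", "kwargs": {"rows": [[[0,0,0,0,0,0.2,1],[0,0,0,0,0,0.2,1],[0,0,0,0,0,0.1,1],[0,0,0,0,0,0.1,1],[0,0,0,0,0,0.1,1],[0,0,0,0,0,0,1]]]}}

```text
time_s: 10.25
eef_pos: [0.5372, 0.1954, 0.0398]
tool_rot: [-0.0, 0.995, -0.098, 0.0]
ft_force: [-1.4, -0.3, 1.4]
width: -0.001
grip_force: 0.7
```

>>> {"fn": "drive_tool", "kwargs": {"rows": [[[0,0,0,0,0,0.05,1],[0,0,0,0,0,0.05,1],[0,0,0,0,0,0.05,1],[0,0,0,0,0,0.05,1],[0,0,0,0,0,0,1]]]}}

```text
time_s: 10.67
eef_pos: [0.5375, 0.1954, 0.0355]
tool_rot: [-0.0, 0.995, -0.099, 0.0]
ft_force: [-3.1, -0.1, 2.4]
width: 0.0
grip_force: 1.5
```

>>> {"fn": "drive_tool", "kwargs": {"rows": [[[0,0,0,0,0,0.05,1],[0,0,0,0,0,0,1],[0,0,0,0,0,0,1]]]}}

```text
time_s: 10.92
eef_pos: [0.5375, 0.1954, 0.0353]
tool_rot: [-0.0, 0.995, -0.098, 0.0]
ft_force: [-5.9, -0.1, 10.0]
width: 0.007
grip_force: 5.1
```

>>> {"fn": "drive_tool", "kwargs": {"rows": [[[0,0,0,0,0,0.025,1],[0,0,0,0,0,0,1],[0,0,0,0,0,-0.3,1],[0,0,0,0,0,-1,1],[0,0,0,0,0,-1,1],[0,0,0,0,0,-1,1],[0,0,0,-0.5,0,-1,1],[0,0,0,-1,0,-1,1],[0,0,0,-1,0,-1,1],[0,0,0,-1,0,-1,1],[0,0,0,-1,0,-1,1],[0,0,0,0,0,0,1]]]}}

```text
time_s: 11.92
eef_pos: [0.4489, 0.2141, 0.2038]
tool_rot: [-0.001, 0.995, -0.098, 0.003]
ft_force: [1.6, 0.7, -0.0]
width: 0.0
grip_force: 0.0
```

```bash
python3 - <<'E'
from h import *
from rig import manip
s=manip.state();print(s["time_s"],np.round(s["eef_pos"],4))
c=manip.capture("wrist");W=cloud(c)
hsv=cv2.cvtColor(c["img"],cv2.COLOR_RGB2HSV)
k=((((hsv[...,0]<8)|(hsv[...,0]>172))&(hsv[...,1]>150)&(hsv[...,2]>90))).astype(np.uint8);k[200:]=0
n,l,st,ce=cv2.connectedComponentsWithStats(k)
for i in range(1,n):
    if st[i,4]>40:
        z=W[...,2][l==i];print(st[i],ce[i].round(1),np.percentile(z,[10,50,90]).round(4),ray(c,*ce[i],np.percentile(z,70)).round(4))
t=manip.capture("top");T=cloud(t)
Q=T[100:285,215:335].reshape(-1,3);b=(Q[:,:2]-[.549,.1478])@np.array([[.981,.194],[-.194,.981]])
q=(Q[:,2]>.08)&(Q[:,2]<.19)&(abs(b[:,1])<.11)&(b[:,0]>.03)&(b[:,0]<.15);print("cover pts",q.sum(),np.percentile(b[q],[2,50,98],axis=0).round(3).tolist(),np.percentile(Q[q,2],[5,50,99]).round(3))
E
```

```text
11.9167 [0.4489 0.2141 0.2038]
[374  93  16  17 214] [381.4 101.4] [0.0339 0.0349 0.0358] [0.5292 0.1514 0.0353]
[433  93  16  16 193] [440.7 100.5] [0.0336 0.0348 0.036 ] [0.5211 0.107  0.0353]
[315  94  16  17 205] [322.8 101.7] [0.0338 0.0348 0.0358] [0.5378 0.1954 0.0352]
[332 157   7  11  60] [334.7 161.9] [0.0248 0.0255 0.0265] [0.4902 0.1948 0.026 ]
[387 156   6  12  61] [389.2 161.3] [0.0249 0.0257 0.0267] [0.482  0.1506 0.0262]
[441 156   6  12  61] [443.5 161.3] [0.0248 0.0255 0.0264] [0.4732 0.1067 0.026 ]
cover pts 1137 [[0.044, -0.082], [0.059, -0.001], [0.066, 0.082]] [0.087 0.158 0.171]
```

>>> {"fn": "drive_tool", "kwargs": {"rows": [[[0,0,0,0.86,0.19,-0.4,1],[0,0,0,0.86,0.19,-0.4,1],[0,0,0,0.86,0.19,0,1],[0,0,0,0.86,0.19,0,1],[0,0,0,0.86,0.19,0,1],[0,0,0,0.86,0.19,0,1],[0,0,0,0.86,0.19,0,1],[0,0,0,0.86,0.19,0,1],[0,0,0,0.86,0.19,0,1],[0,0,0,0.86,0.19,0,1],[0,0,0,0.86,0.19,0,1],[0,0,0,0.86,0.19,0,1]]]}}

```text
time_s: 13.02
eef_pos: [0.6437, 0.1264, 0.2135]
tool_rot: [0.0, 0.995, -0.099, -0.001]
ft_force: [0.3, 0.4, -0.8]
width: 0.0
grip_force: 0.0
```

>>> {"fn": "drive_tool", "kwargs": {"rows": [[[0,0,0,0,0,0,1],[0,0,0,0,0,0.7,1],[0,0,0,0,0,0.8,1],[0,0,0,0,0,0.8,1],[0,0,0,0,0,0.8,1],[0,0,0,0,0,0.6,1],[0,0,0,0,0,0,1]]]}}

```text
time_s: 13.6
eef_pos: [0.6395, 0.1279, 0.1369]
tool_rot: [0.0, 0.995, -0.098, -0.004]
ft_force: [-0.1, 0.3, 0.0]
width: -0.002
grip_force: 0.0
```

```bash
cat > b.py <<'E'
from rig import manip
import numpy as np
from scipy.spatial.transform import Rotation as Ro
s=manip.state();R=Ro.from_quat(s["tool_rot"],scalar_first=True).as_matrix();d=s["eef_pos"]-np.array([.549,.1478,0])
B=np.array([[.981,-.194,0],[.194,.981,0],[0,0,1]])
print(s["time_s"],"box frame",(B@d).round(4),"toolx in box",(B@R[:,0]).round(3),"toolz",(B@R[:,2]).round(3))
E
python3 b.py; python3 - <<'E'
# path: corner contact at s along cover, half finger width hw
import numpy as np
hw=.011
for q in np.radians([94.5,90,80,70,60,50,40,30,20,10,5,0,-3]):
    f=np.clip((1.65-q)/1.65,0,1); s=.094+.012*f
    x=.052-s*np.cos(q)+.005*np.sin(q)+hw; z=.05+s*np.sin(q)+.005*np.cos(q)
    print(round(np.degrees(q)),round(x*1000,1),round(z*1000,1))
E
```

```text
13.6 box frame [ 0.0926 -0.002   0.1369] toolx in box [ 1.    -0.002 -0.007] toolz [-0.007 -0.002 -1.   ]
94 75.4 143.3
90 68.0 144.6
80 51.3 145.3
70 34.5 143.0
60 18.1 137.7
50 2.8 129.6
40 -11.1 118.7
30 -23.0 105.4
20 -32.5 90.1
10 -39.3 73.1
5 -41.5 64.2
0 -43.0 55.0
-3 -43.1 49.4
```

>>> {"fn": "drive_tool", "kwargs": {"rows": [[[0,0,0,-0.29,-0.05,-0.1,1],[0,0,0,-0.29,-0.05,-0.1,1],[0,0,0,-0.29,0,-0.1,1],[0,0,0,-0.37,0,-0.07,1],[0,0,0,-0.42,0,-0.02,1],[0,0,0,-0.42,0,-0.02,1],[0,0,0,-0.42,0,0.06,1],[0,0,0,-0.42,0,0.06,1],[0,0,0,-0.41,0,0.13,1],[0,0,0,-0.41,0,0.13,1]]]}}

```text
time_s: 14.43
eef_pos: [0.5688, 0.1444, 0.1424]
tool_rot: [0.0, 0.995, -0.099, 0.0]
ft_force: [0.6, 0.2, -0.7]
width: 0.002
grip_force: 0.5
```

```bash
python3 b.py; python3 - <<'E'
from h import *
from rig import manip
c=manip.capture("top");cv2.imwrite("pics/t3.png",cv2.resize(c["img"][150:330,180:380,::-1],None,fx=3,fy=3));print(manip.state()["ft_force"])
E
```

```text
14.4333 box frame [0.0201 0.0006 0.1424] toolx in box [ 1.    -0.002  0.   ] toolz [ 0.  0. -1.]
[-0.38304807  0.16573005 -1.64006164]
```

View pics/t3.png

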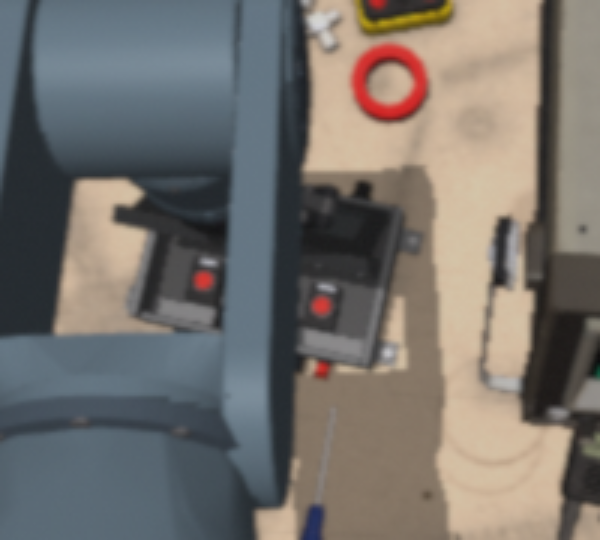

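The arm hides most of the box, but the cover's left edge at (120,215) shows it is being swung along by the fingers. I'm continuing the arc.

>>> {"fn": "drive_tool", "kwargs": {"rows": [[[0,0,0,-0.38,0,0.25,1],[0,0,0,-0.38,0,0.25,1],[0,0,0,-0.35,0,0.3,1],[0,0,0,-0.35,0,0.3,1],[0,0,0,-0.3,0,0.35,1],[0,0,0,-0.3,0,0.35,1],[0,0,0,-0.2,0,0.26,1],[0,0,0,-0.2,0,0.26,1],[0,0,0,-0.16,0,0.26,1],[0,0,0,0,0,0,1]]]}}

```text
time_s: 15.32
eef_pos: [0.5168, 0.1547, 0.0896]
tool_rot: [0.0, 0.995, -0.098, -0.001]
ft_force: [-0.1, -0.3, -0.1]
width: 0.001
grip_force: 0.3
```

```bash
python3 b.py
```

```text
15.3167 box frame [-0.033   0.0005  0.0896] toolx in box [ 1.    -0.002 -0.003] toolz [-0.003 -0.001 -1.   ]
```

>>> {"fn": "drive_tool", "kwargs": {"rows": [[[0,0,0,-0.05,0,0.12,1],[0,0,0,-0.05,0,0.12,1],[0,0,0,-0.05,0,0.12,1],[0,0,0,-0.05,0,0.12,1],[0,0,0,-0.05,0,0.12,1],[0,0,0,-0.05,0,0.12,1],[0,0,0,-0.05,0,0.12,1],[0,0,0,-0.03,0,0.12,1],[0,0,0,-0.03,0,0.12,1],[0,0,0,-0.03,0,0.12,1],[0,0,0,-0.03,0,0.12,1],[0,0,0,-0.03,0,0.12,1]]]}}

```text
time_s: 16.32
eef_pos: [0.5089, 0.1565, 0.0622]
tool_rot: [-0.0, 0.995, -0.099, 0.0]
ft_force: [1.7, -0.3, 1.8]
width: 0.002
grip_force: 1.2
```

>>> {"fn": "drive_tool", "kwargs": {"rows": [[[0,0,0,-0.03,0,0.1,1],[0,0,0,-0.03,0,0.1,1],[0,0,0,0,0,0.1,1],[0,0,0,0,0,0.1,1],[0,0,0,0,0,0,1]]]}}

```text
time_s: 16.73
eef_pos: [0.5065, 0.1568, 0.0535]
tool_rot: [0.0, 0.995, -0.099, -0.001]
ft_force: [1.5, 0.2, 1.6]
width: 0.002
grip_force: 0.4
```

Press to the stop (about z = 0.050, as before).

>>> {"fn": "drive_tool", "kwargs": {"rows": [[[0,0,0,0,0,0.05,1],[0,0,0,0,0,0.05,1],[0,0,0,0,0,0.05,1],[0,0,0,0,0,0.05,1],[0,0,0,0,0,0,1],[0,0,0,0,0,0,1]]]}}

```text
time_s: 17.23
eef_pos: [0.5066, 0.1569, 0.0501]
tool_rot: [0.0, 0.995, -0.098, -0.001]
ft_force: [-3.0, -0.2, 4.2]
width: 0.003
grip_force: 1.9
```

>>> {"fn": "drive_tool", "kwargs": {"rows": [[[0,0,0,0,0,0.03,1],[0,0,0,0,0,0,1],[0,0,0,0,0,0,1]]]}}

```text
time_s: 17.48
eef_pos: [0.5067, 0.1569, 0.0499]
tool_rot: [0.0, 0.995, -0.099, -0.001]
ft_force: [-5.3, -0.5, 9.1]
width: -0.001
grip_force: 4.4
```

>>> {"fn": "drive_tool", "kwargs": {"rows": [[[0,0,0,0,0,-0.15,1],[0,0,0,0,0,-0.2,1],[0,0,0,-0.5,0,-0.6,1],[0,0,0,-1,0,-1,1],[0,0,0,-1,0,-1,1],[0,0,0,-1,0,-1,1],[0,0,0,-1,0,-1,1],[0,0,0,-1,0,-1,1],[0,0,0,-0.5,0,-1,1],[0,0,0,0,0,-1,1],[0,0,0,0,0,-1,1],[0,0,0,0,0,0,1]]]}}

```text
time_s: 18.48
eef_pos: [0.3921, 0.1809, 0.2332]
tool_rot: [-0.001, 0.995, -0.098, 0.004]
ft_force: [0.2, 0.6, 0.8]
width: -0.002
grip_force: 0.0
```

>>> {"fn": "drive_tool", "kwargs": {"rows": [[[0,0,0,0,0,0,1],[0,0,0,0,0,0,1],[0,0,0,0,0,0,1],[0,0,0,0,0,0,1],[0,0,0,0,0,0,1],[0,0,0,0,0,0,1],[0,0,0,0,0,0,1],[0,0,0,0,0,0,1]]]}}

```text
time_s: 19.15
eef_pos: [0.3896, 0.1803, 0.2284]
tool_rot: [0.0, 0.995, -0.099, -0.0]
ft_force: [0.7, 0.5, 0.1]
width: 0.002
grip_force: 0.0
```

```bash
python3 b.py; python3 - <<'E'
from h import *
from rig import manip
c=manip.capture("wrist");cv2.imwrite("pics/w4.png",c["img"][:,:,::-1])
t=manip.capture("top");T=cloud(t)
Q=T[150:285,215:335].reshape(-1,3);b=(Q[:,:2]-[.549,.1478])@np.array([[.981,.194],[-.194,.981]])
for x in (-.06,-.045,-.02,.02,.04):
    q=(abs(b[:,0]-x)<.006)&(abs(b[:,1])<.06);print(x,np.median(Q[q,2]).round(4))
E
```

```text
19.15 box frame [-0.1627  0.001   0.2284] toolx in box [ 1.    -0.002 -0.   ] toolz [-0. -0. -1.]
-0.06 0.055
-0.045 0.0555
-0.02 0.0543
0.02 0.0541
0.04 0.0551
```

View pics/w4.png

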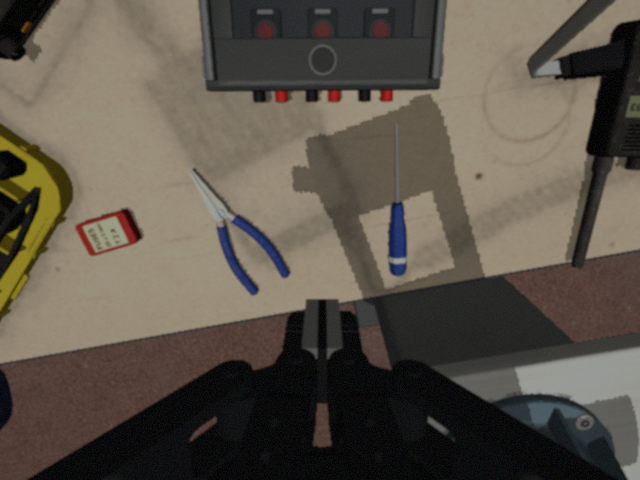

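The cover is latched flat (mark at (322,60), depth 55 mm throughout), all buttons are under the window, and nothing around it has moved.

```bash
python3 -c "
from rig import manip
print(manip.hand_in())"
```

```text
the job is handed in; nothing more can be done
None
```

The cover was popped open, the tripped left-hand breaker button pushed fully home, the cover pressed shut until it latched, and the job handed in at about 19 s with the arm clear of everything.

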